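# Find the tealight hole and hold the block hole-up for glue

## Task

The driftwood tealight block lies on its side on the bench: one end has the blind hole for the candle cup, the other a dark felt pad that looks much like it. Turn the block and stand it on the bench with the hole up, push a fingertip down to the bottom of the hole to feel that it really is the open hole, then lift the block about a hand's breadth clear of the bench, away from everything else, and finish while holding it level with the hole up, ready for glue. Leave the hammer, wrench, glue bottle and model boat where they are.

Things in the scene. Friction and masses are not known exactly. Their poses are not given: they have to be found in the camera images.
- block_center (a point): centre of the pale wooden tealight block: 60 x 60 mm section, 70 mm long, about 0.12 kg. Its x axis runs along the length and points out of the hole; y, z are square to the 60 mm sides. It starts lying on a side (centre 30 mm up), x level and pointing in any direction. Standing hole-up its centre is 35 mm and its rim 70 mm above the bench.
- hole_mouth (a point): centre of the hole's mouth, in the plane of the block's end, 35 mm from the block's centre; x axis points straight out of the hole. The hole is round, 44 mm across, 26 mm deep with a flat bottom, in the middle of the end; walls 8 mm at the thinnest. The opposite end is closed and carries a flat dark felt disc 42 mm across.
- block: the whole tealight block; origin in the middle of the side it first lies on, 30 mm from its centre; axes as block_center
- hole_floor: the dark flat bottom of the hole, a 44 mm disc 26 mm below the mouth, one piece with the block; its origin and axes are those of body block
- hammer: bystander: hammer 280 mm long lying at the right of the work, handle towards the robot; origin in the middle, on the bench
- wrench: bystander: steel wrench 220 mm long lying at the left of the work; origin in the middle, on the bench
- glue_center (a point): bystander: upright white glue bottle with red band, 48 mm across, 132 mm tall, beyond the work; point on its axis 60 mm above its foot
- boat_center (a point): bystander: wooden model boat 153 mm long, 56 mm wide, 76 mm tall to the top of its funnel, beyond the work; point on its centreline 25 mm above its bottom, x axis to the bow
- bowl: fixed white enamel bowl full of screwdrivers, 230 mm across, contents up to 140 mm tall, far at the left; origin at the centre of its foot
- drill: fixed cordless drill lying at the far right, up to 70 mm tall, about 330 mm long and 200 mm wide; origin under its motor
Mind the look-alikes: they are no part of the job. There is more than one size of the block; the job needs the middle-sized.

How it is judged:
By the outcome, as a careful person would: the job done as asked, in the order asked, and still so for the second after the job is handed in, while the arm keeps its last pose, push and grip.
It also fails if it takes over 72 s, if anything falls off the work surface, if the arm or the gripper's body presses on something with over 40 N, if the wrist force passes 120 N, or if a joint passes its speed limit or range.

## Robot

A 6-joint arm with a two-finger parallel gripper is mounted at the origin on the work surface. World frame = base frame: x ahead of the robot, y to its left, z up, the work surface at z = 0. Lengths are in m, angles in rad, forces in N, time in s.
With the tool pointing down it reaches from about 0.3 to 0.825 m from the base axis. Payload 5.4 kg.
Tool frame: the origin (TCP) lies at the very end of the fingers, on their centre line; the grasp point (between the pads) lies 19 mm behind it; z points along the fingers, y is the line along which they close (so a half turn about z gives the same grasp; the last joint's range is limited). The gripper opens to 92 mm and grips with 3 to 60 N. Pads are 20 mm wide; open, the fingers measure 128 mm over their backs; the gripper's body (75 mm by 189 mm) begins 69 mm behind the grasp point.
Start: joints at [-1.434, 0.158, 1.597, -0, 1.386, -0.21], TCP at [0.195, -0.541, 0.215] pointing down, gripper open.
Joint ranges: [-2.91, 2.91], [-0.94, 2.29], [0.18, 2.7], [-1.29, 4.43], [0.17, 2.64], [-3, 3]. Speed limits (rad/s): [2.57, 2.57, 3.14, 3.14, 3.14, 3.14].

## Interface

Orientations are given as a rotation vector (axis times angle).
In Python, from workcell import bot gives the robot as it stands. Calls block until the motion is done:
- bot.goto(position, orientation): joint-space move of the TCP to a pose.
- bot.line_to(position, rot=None, max_speed=0.15): straight line of the TCP; rot=None keeps the orientation; max_speed is the mean speed in m/s.
- bot.set_joints(angles): joint-space move.
- bot.set_gripper(opening, newtons=None): opening from 0.0 (shut) to 1.0 (fully open); newtons is the grip in N (None keeps the last); returns when the fingers have stopped.
- bot.hold(seconds).
- bot.inverse_kinematics(position, orientation): joint angles nearest the present ones, or None.
- bot.read_camera(name): name is "scene" or "top" or "wrist"; returns a dict with "pixels" (400x640x3 uint8, blue, green, red), "fx", "fy", "cx", "cy" (pixels), "R" (3x3) and "t" (3): a world point X has camera coordinates R X + t. Camera axes: x right, y down, z forward; pixel columns grow to the right and rows downward; lengths in m; the calibration is good to about 2 mm. A picture is of the moment at which its call begins. There is no depth.
A pose or a line that the arm cannot do raises bot.MotionError and nothing moves.
- bot.job_done(): hands the job in; it is judged then, once.
Readings, each from a call of its own:
- bot.current_clock(): time.
- bot.current_joints(): joint angles.
- bot.current_joint_vel(): joint speeds.
- bot.current_effort(): joint torques, N m.
- bot.current_ee_pos(): TCP position.
- bot.current_tool_rot(): TCP orientation.
- bot.current_contact_force(): force on the tool from outside, world axes, zero at the start.
- bot.current_ft_torque(): the same for the moment, N m.
- bot.current_opening(): opening from 0.0 (shut) to 1.0 (fully open).
- bot.current_grip_force(): force on a finger pad.
Only numpy, scipy, OpenCV 4.12 (cv2) and the standard library are available. Lean on these libraries where they do the work, as an engineer would, in place of code of your own. Each camera call takes 0.05 s, during which the arm holds its last target. There are 200 camera calls.

## Working session

There is one attempt and no reset: what is moved stays moved. The work goes in short steps, each a Python script; the robot and the scene stay as the last script left them, time stands still between calls to the robot, and variables do not carry over. Pictures are saved under pics/ and viewed, at most 10 in all, crops included, and the job is handed in when it is done.

```bash
ls; mkdir -p pics; python3 - <<'E'
from workcell import bot
import cv2, pickle
d={}
for n in ("scene","top"):
    c=bot.read_camera(n); d[n]=c; cv2.imwrite(f"pics/{n}0.png",c["pixels"])
    print(n,c["fx"],c["fy"],c["cx"],c["cy"],(-c["R"].T@c["t"]).round(3), c["R"].round(3).tolist())
pickle.dump(d,open("cams0.pkl","wb")); print(bot.current_clock())
E
```

```text
pics
scene 414.05910140502453 414.05910140502453 324.55563497636365 200.29714863719698 [1.443 0.253 0.884] [[-0.275, 0.961, 0.006], [0.655, 0.193, -0.73], [-0.703, -0.197, -0.683]]
top 492.75767106099926 492.75767106099926 321.0836662604587 191.69341257803802 [0.344 0.003 1.627] [[-0.022, -1.0, -0.003], [-0.986, 0.022, -0.166], [0.166, -0.001, -0.986]]
0.1
```

View pics/top0.png

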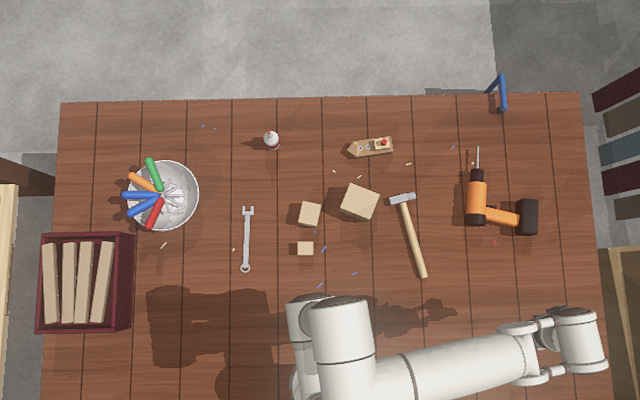

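View pics/scene0.png

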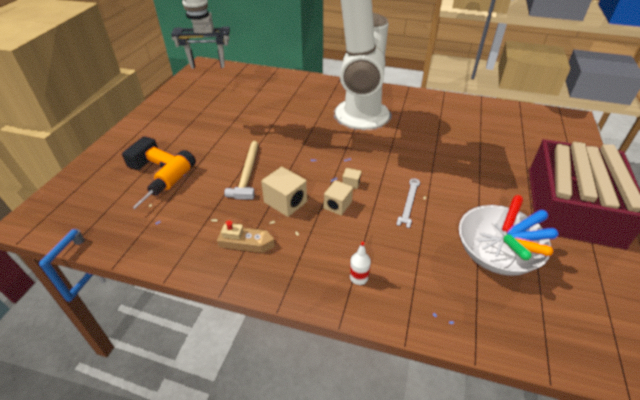

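Candidates for the block, in the top view: large block (359,202), about 32 px or 100 mm; middle block (309,214), about 20–22 px or 60–70 mm; small block (305,248), about 15 px. The middle one matches, at (338,197) in the scene view, where a dark disc shows on the far-from-robot end. I'll check it close up.

```bash
python3 - <<'E'
import cv2, numpy as np
a=cv2.imread("pics/top0.png")[190:262,285:385]; b=cv2.imread("pics/scene0.png")[160:232,290:390]
f=lambda i:cv2.resize(i,None,fx=8,fy=8,interpolation=cv2.INTER_CUBIC)[:576]
cv2.imwrite("pics/crop_top.png",f(a)); cv2.imwrite("pics/crop_scene.png",f(b))
E
```

```text
(no output)
```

View pics/crop_top.png

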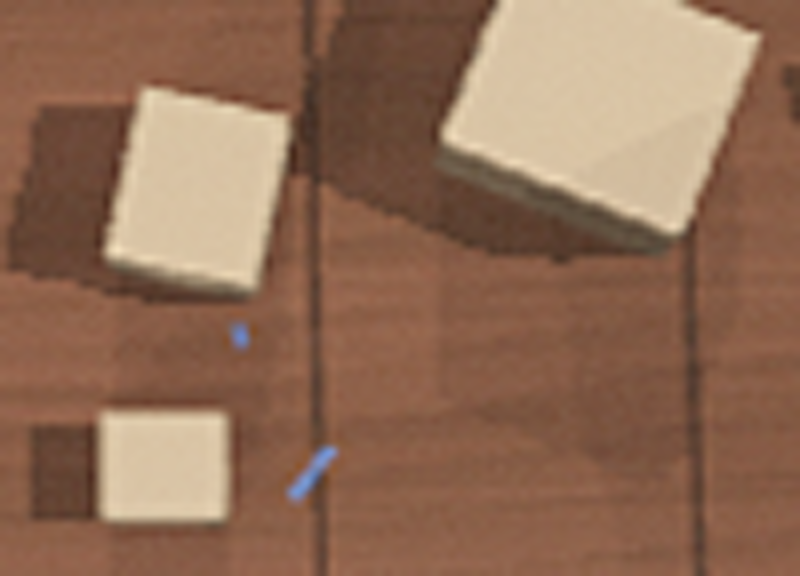

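View pics/crop_scene.png

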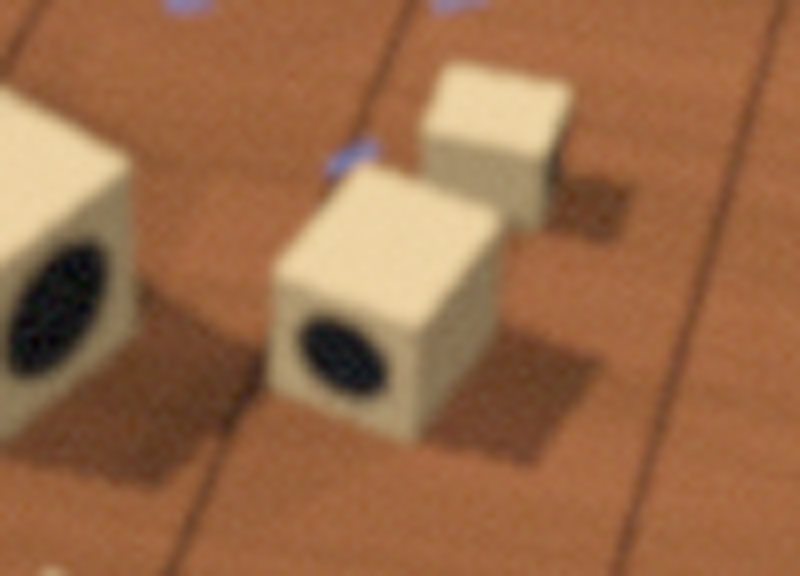

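The scene crop shows the middle block's far (+x) end with a uniformly dark disc at about (342,355) in the crop and no lit inner wall, so it's probably felt. The top crop gives its top corners at (145,87), (292,117), (258,290) and (107,258). I'll measure it and then look at the robot-side end with the wrist camera.

```bash
cat > h.py <<'E'
import numpy as np, cv2, pickle
from scipy.spatial.transform import Rotation as Ro
def ray(c,uv,z):
    C=-c["R"].T@c["t"]; d=c["R"].T@np.array([(uv[0]-c["cx"])/c["fx"],(uv[1]-c["cy"])/c["fy"],1.0])
    return C+d*(z-C[2])/d[2]
def proj(c,X):
    p=c["R"]@np.asarray(X)+c["t"]; return np.array([c["fx"]*p[0]/p[2]+c["cx"],c["fy"]*p[1]/p[2]+c["cy"]])
def tool(d,x):
    """rotvec with tool z = d, tool x ~ along x"""
    z=np.array(d,float); z/=np.linalg.norm(z); x=np.array(x,float); x-=z*(x@z); x/=np.linalg.norm(x)
    return Ro.from_matrix(np.c_[x,np.cross(z,x),z]).as_rotvec()
E
python3 - <<'E'
from h import *
from workcell import bot
d=pickle.load(open("cams0.pkl","rb")); T=d["top"]; S=d["scene"]
def meas(c,pts,off,z): return np.array([ray(c,np.array(p)/8+off-.0,z) for p in pts])
P=meas(T,[(145,87),(292,117),(258,290),(107,258)],(285,190),.06)
Q=meas(S,[(275,270),(415,328),(503,212),(365,165)],(290,160),.06)
for n,p in(("top",P),("scene",Q)):
    print(n,p.round(3).tolist(),"c",p.mean(0).round(4),"edges",[round(np.linalg.norm(p[i]-p[(i+1)%4]),4) for i in range(4)])
B=meas(T,[(500,0),(760,35),(685,235),(440,140)],(285,190),.1);print("big",B.round(3).tolist())
s=meas(T,[(100,410),(230,410),(228,522),(100,520)],(285,190),.04);print("small",s.round(3).tolist())
for n,uv,z in(("boat",(372,147),.03),("glue",(271,140),.13),("hamhead",(403,198),.02),("hamtail",(422,275),.02),("wr1",(248,209),0),("wr2",(245,270),0)):print(n,ray(T,uv,z).round(3))
w=bot.read_camera("wrist"); R=Ro.from_rotvec(bot.current_tool_rot()).as_matrix()
print("wrist cam in tool",(R.T@(-w["R"].T@w["t"]-bot.current_ee_pos())).round(3),"axis",(R.T@w["R"][2]).round(3),w["fx"])
E
```

```text
top [[0.579, 0.06, 0.06], [0.565, 0.001, 0.06], [0.496, 0.016, 0.06], [0.51, 0.076, 0.06]] c [0.5377 0.0384 0.06  ] edges [np.float64(0.0603), np.float64(0.0709), np.float64(0.0616), np.float64(0.0705)]
scene [[0.568, 0.007, 0.06], [0.584, 0.064, 0.06], [0.512, 0.081, 0.06], [0.5, 0.024, 0.06]] c [0.5409 0.0439 0.06  ] edges [np.float64(0.0597), np.float64(0.0733), np.float64(0.0583), np.float64(0.0695)]
big [[0.604, -0.082, 0.1], [0.588, -0.183, 0.1], [0.51, -0.151, 0.1], [0.549, -0.056, 0.1]]
small [[0.451, 0.081, 0.04], [0.45, 0.029, 0.04], [0.405, 0.03, 0.04], [0.407, 0.082, 0.04]]
boat [ 0.76  -0.172  0.03 ]
glue [0.764 0.155 0.13 ]
hamhead [ 0.587 -0.268  0.02 ]
hamtail [ 0.335 -0.317  0.02 ]
wr1 [0.565 0.246 0.   ]
wr2 [0.364 0.255 0.   ]
wrist cam in tool [ 0.071 -0.    -0.169] axis [-0.251  0.     0.968] 275.41292416122513
```

```bash
cat >> h.py <<'E'
Z=np.array([0,0,1.]); ctr=np.array([.539,.040,.03]); yaw=np.radians(-12.8)
u=np.array([np.cos(yaw),np.sin(yaw),0])   # long axis, away from robot
def lie(th,s):   # tool leaning over the robot-side end
    d=np.sin(th)*u-np.cos(th)*Z; return d,tool(d,s*(np.cos(th)*u+np.sin(th)*Z))
def stand(th,s,a):
    f=np.array([np.cos(a),np.sin(a),0]); d=-np.sin(th)*Z+np.cos(th)*f; return d,tool(d,s*(-np.cos(th)*Z-np.sin(th)*f))
E
python3 - <<'E'
from h import *
from workcell import bot
print(Ro.from_rotvec(bot.current_tool_rot()).as_matrix().round(2).tolist())
for th in (30,40,50):
  t=np.radians(th)
  for s in (1,-1):
    d,r=lie(t,s); q=bot.inverse_kinematics(ctr+[0,0,.0]+.019*d,r); print("lie",th,s,None if q is None else np.round(q,2))
    for a in range(-90,91,30):
      d,r=stand(t,s,np.radians(a)); q=bot.inverse_kinematics(np.array([.5,.04,.045])+.019*d,r)
      if q is not None: print("  stand",a,np.round(q,2))
d,r=lie(np.radians(45),1);e=ctr-.035*u
for s in (1,-1):
    d,r=lie(np.radians(45),s);print(bot.inverse_kinematics(e-.13*d,r))
E
```

```text
[[0.94, 0.34, -0.0], [0.34, -0.94, 0.0], [0.0, -0.0, -1.0]]
lie 30 1 [-0.12  0.09  2.24 -0.17  0.3   1.83]
  stand -90 [ 0.34  0.67  1.69 -0.97  1.42  0.83]
  stand -30 [0.18 0.23 2.4  4.17 0.71 1.07]
  stand 0 [-0.35  0.06  2.63  2.61  0.63  1.83]
  stand 30 [-0.75  0.16  2.5   1.56  0.98  2.14]
  stand 60 [-0.76  0.39  2.16  1.08  1.27  2.17]
  stand 90 [-0.64  0.61  1.8   0.77  1.55  2.14]
lie 30 -1 [-0.12  0.09  2.24 -0.17  0.3  -1.31]
  stand -90 [ 0.34  0.67  1.69 -0.97  1.42 -2.31]
  stand -30 [ 0.18  0.23  2.4   4.17  0.71 -2.07]
  stand 0 [-0.35  0.06  2.63  2.61  0.63 -1.31]
  stand 30 [-0.75  0.16  2.5   1.56  0.98 -1.01]
  stand 60 [-0.76  0.39  2.16  1.08  1.27 -0.97]
  stand 90 [-0.64  0.61  1.8   0.77  1.55 -1.  ]
lie 40 1 None
  stand -90 [ 0.29  0.56  1.75 -0.87  1.29  0.74]
  stand -60 [ 0.29  0.34  2.08 -1.2   0.93  0.64]
  stand 0 [-0.31 -0.08  2.58  2.26  0.31  2.22]
  stand 30 [-0.65  0.03  2.47  1.36  0.81  2.45]
  stand 60 [-0.69  0.27  2.18  0.98  1.14  2.34]
  stand 90 [-0.59  0.5   1.85  0.7   1.43  2.21]
lie 40 -1 None
  stand -90 [ 0.29  0.56  1.75 -0.87 
[... 302 characters left out ...]
3]
  stand -90 [ 0.22  0.45  1.81 -0.75  1.18  0.62]
  stand -60 [ 0.21  0.25  2.08 -0.97  0.83  0.38]
  stand -30 [ 0.05  0.03  2.34 -1.18  0.39  0.04]
  stand 0 [-0.27 -0.12  2.49  1.07  0.2  -2.84]
  stand 30 [-0.54 -0.03  2.41  1.07  0.69  2.82]
  stand 60 [-0.6   0.19  2.17  0.84  1.04  2.53]
  stand 90 [-0.53  0.4   1.89  0.61  1.31  2.31]
lie 50 -1 [-0.09  0.13  2.41  3.5   0.29  1.31]
  stand -90 [ 0.22  0.45  1.81 -0.75  1.18 -2.52]
  stand -60 [ 0.21  0.25  2.08 -0.97  0.83 -2.76]
  stand 0 [-0.27 -0.12  2.49  1.07  0.2   0.3 ]
  stand 30 [-0.54 -0.03  2.41  1.07  0.69 -0.32]
  stand 60 [-0.6   0.19  2.17  0.84  1.04 -0.61]
  stand 90 [-0.53  0.4   1.89  0.61  1.31 -0.83]
None
None
```

```bash
python3 - <<'E'
from h import *
from workcell import bot
e=ctr-.035*u
d,r=lie(np.radians(22),-1); p=e-.12*d-.03*u
print(bot.inverse_kinematics(p,r)); bot.goto(p,r)
w=bot.read_camera("wrist"); cv2.imwrite("pics/w1.png",w["pixels"]); pickle.dump(w,open("w1.pkl","wb")); print(proj(w,e),bot.current_clock(),bot.current_joints())
E
```

```text
[-0.09310132 -0.47582287  2.35073069 -0.06285038  0.88662846 -1.4101331 ]
[319.24572576 219.45772831] 2.525 [-0.09428374 -0.4753594   2.3498693  -0.06291151  0.88662919 -1.41000231]
```

View pics/w1.png

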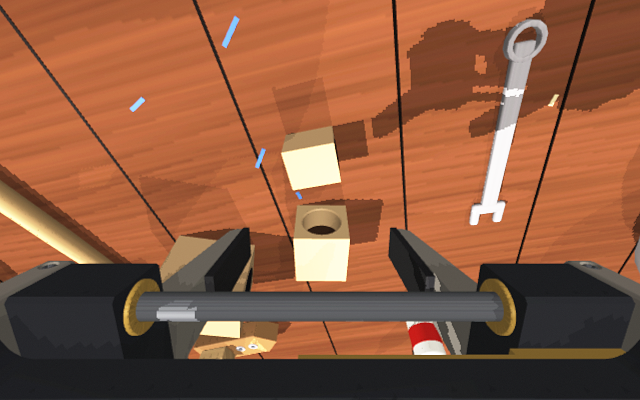

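The wrist view shows the middle block's robot-side end at (321,225), with a pale lit inner wall at (321,213) and a dark floor at (321,229). So the hole faces the robot, and the predicted end position (319,219) agrees. I'll grasp leaning from the hole side, lift, and stand the block hole-up on the clear spot to the left.

```bash
cat >> h.py <<'E'
TH=np.radians(25); S=np.array([.53,.09,.035]); A=np.radians(-90); f=np.array([0,-1.,0])
E
python3 - <<'E'
from h import *
from workcell import bot
d,r=lie(TH,-1); g=ctr-.008*u+.003*Z; p=g+.019*d
d2,r2=stand(TH,-1,A); p2=S+.008*Z-.003*f+.019*d2
print(bot.inverse_kinematics(p,r),bot.inverse_kinematics(p2+.06*Z,r2),bot.inverse_kinematics(p2,r2))
bot.line_to(p-.06*d,r,.15); bot.line_to(p,None,.08)
print("at",bot.current_contact_force(),bot.current_ee_pos()-p)
bot.set_gripper(0,20); print("open",bot.current_opening()*92,bot.current_grip_force(),bot.current_contact_force())
bot.line_to(p+.14*Z,None,.12); print(bot.current_contact_force(),bot.current_opening()*92)
bot.goto(p2+.06*Z,r2); print(bot.current_clock(),bot.current_joints(),bot.current_contact_force())
cv2.imwrite("pics/s2.png",cv2.resize(bot.read_camera("scene")["pixels"][80:280,200:480],None,fx=2.8,fy=2.8))
E
```

```text
[-0.12409235  0.0833751   2.19781719 -0.10115115  0.42788838 -1.38865253] [ 0.41957377  0.71925122  1.51453393 -0.97569545  1.60168035 -2.37479615] [ 0.41957377  0.83048654  1.4855789  -0.97516356  1.55551869 -2.30667675]
at [0.11868521 0.2361652  0.10943619] [2.28950014e-04 5.04835800e-05 4.58665312e-04]
open 59.627460039794755 19.998594895005226 [-2.84519414  0.31740735  3.24139592]
[ 0.06658754 -0.06243554 -1.23074085] 60.088129590484236
7.2417 [ 0.41841657  0.71803937  1.51480682 -0.97488597  1.60065104 -2.37376898] [-0.46769777  0.6390118  -0.72362255]
```

View pics/s2.png

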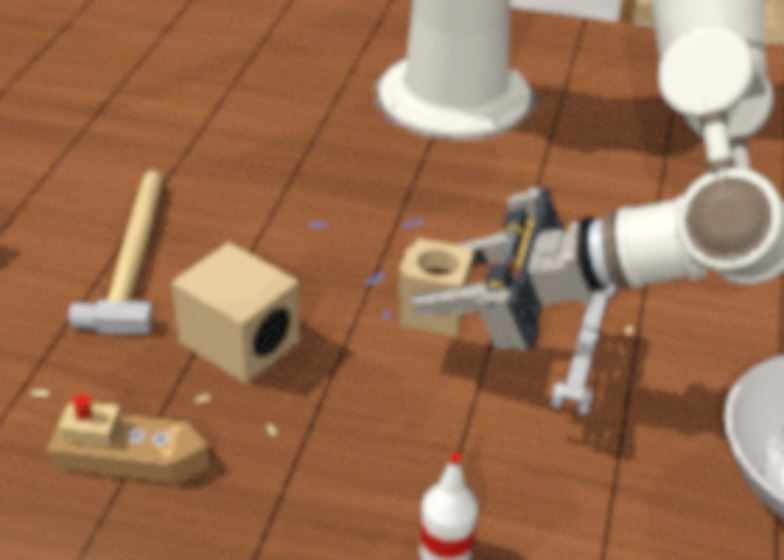

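The block is held upright at (436,285) with the pale-walled hole facing up. I'll lower it onto the bench, watching the force.

```bash
python3 - <<'E'
from h import *
from workcell import bot
d2,r2=stand(TH,-1,A); p2=S+.008*Z-.003*f+.019*d2
bot.line_to(p2+.006*Z,None,.1); f0=bot.current_contact_force()[2]
for k in range(10):
    z=.006-.0015*(k+1); bot.line_to(p2+z*Z,None,.03); F=bot.current_contact_force()
    print(round(z,4),F.round(2))
    if F[2]-f0>2.5: break
bot.set_gripper(.88); print(bot.current_opening(),bot.current_contact_force().round(2))
bot.line_to(bot.current_ee_pos()-.12*d2,None,.12)
bot.line_to(bot.current_ee_pos()+.12*Z,None,.2)
T=bot.read_camera("top"); pickle.dump(T,open("t3.pkl","wb")); uv=proj(T,[.53,.09,.07]); print(uv,bot.current_clock())
i=T["pixels"]; x,y=uv.astype(int); cv2.imwrite("pics/t3.png",cv2.resize(i[y-30:y+30,x-40:x+40],None,fx=10,fy=10,interpolation=cv2.INTER_CUBIC)); print(x-40,y-30)
E
```

```text
0.0045 [-0.15  0.01 -0.44]
0.003 [ 0.61  0.58 -0.37]
0.0015 [-0.14  0.45  0.9 ]
0.0 [-2.79  1.66  7.85]
0.8811642602033576 [-0.14  0.3   0.55]
[293.80779302 215.84082017] 11.425
253 185
```

View pics/t3.png

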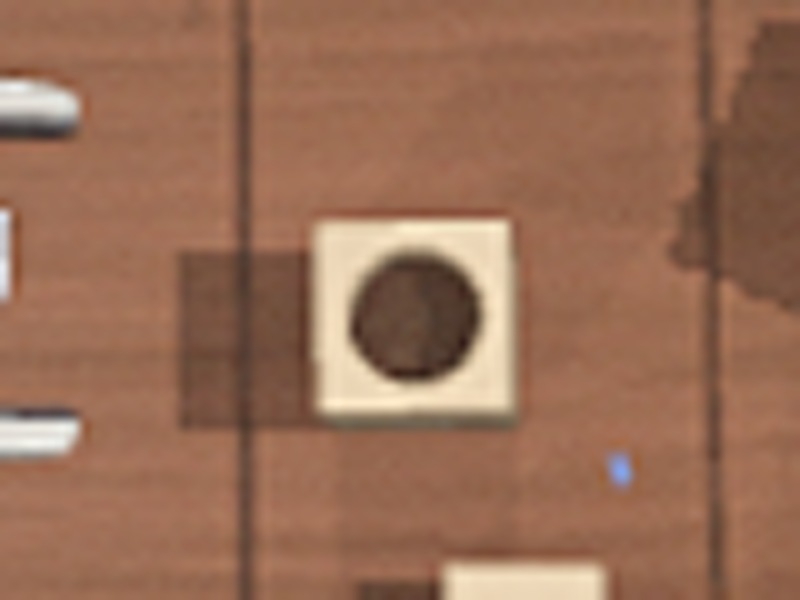

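The block stands with its rim corners at crop (312,218)–(518,412) and hole centre at (415,316), so the centre is about (0.529, 0.089). Next I'll put one finger of the open gripper down the hole, with the other finger on the free left side.

```bash
python3 - <<'E'
from h import *
from workcell import bot
T=pickle.load(open("t3.pkl","rb")); c=ray(T,(253+41.5-.5,185+31.6-.5),.07); print("c",c.round(4))
bot.set_gripper(1.0)
c=(c+np.array([.53,.09,.07]))/2
r=min((tool(-Z,s*np.array([1.,0,0])) for s in (1,-1)),key=lambda r:abs(bot.inverse_kinematics([c[0],c[1]+.055,.12],r)[5]))
p=np.array([c[0],c[1]+.055,.12]); print(bot.inverse_kinematics(p,r))
bot.goto(p+.04*Z,r); bot.line_to([p[0],p[1],.078],None,.12); bot.hold(.2)
f0=bot.current_contact_force(); print("f0",f0.round(2))
z=.078
for s in [.006]*5+[.0015]*6:
    z-=s; bot.line_to([p[0],p[1],z],None,.04 if s>.002 else .02); F=bot.current_contact_force()-f0; print(round(z,4),F.round(2),bot.current_ee_pos()[2].round(4))
    if F[2]>4: break
bot.hold(.3); print((bot.current_contact_force()-f0).round(2),bot.current_clock())
w=bot.read_camera("scene")["pixels"]; cv2.imwrite("pics/s4.png",cv2.resize(w[120:240,270:430],None,fx=5,fy=5,interpolation=cv2.INTER_CUBIC))
E
```

```text
c [0.5292 0.0894 0.07  ]
[ 4.65502486e-02  1.83865068e-01  1.76320005e+00 -4.44089210e-16
  1.19452754e+00 -1.52424608e+00]
f0 [-0.38  0.01  0.45]
0.072 [-0.04  0.51 -1.5 ] 0.0716
0.066 [0.02 0.03 0.12] 0.0655
0.06 [ 0.75  0.22 -0.79] 0.0596
0.054 [ 0.89 -0.91 -0.52] 0.0536
0.048 [ 0.27  0.35 -0.64] 0.0476
0.0465 [-0.26 -0.19 -0.31] 0.0465
0.045 [-0.44  0.24 -0.29] 0.0449
0.0435 [-1.83  0.46  5.18] 0.0443
[-1.11  0.15  5.  ] 16.3083
```

View pics/s4.png

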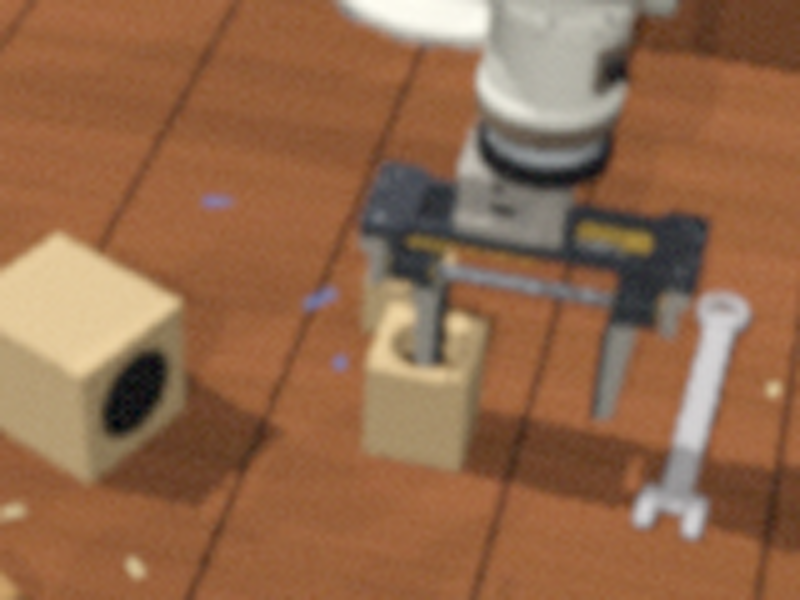

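The finger is down inside the hole at (428,350). It met 5 N at z = 0.0443, which is 26 mm below the rim, so this is the hole floor. Next: retract, grip by the sides, lift and hold.

```bash
python3 - <<'E'
from h import *
from workcell import bot
c=np.array([.5296,.0897,0]); p=bot.current_ee_pos()
bot.line_to([p[0],p[1],.12],None,.12); bot.line_to(c+.12*Z,None,.15); bot.line_to(c+.018*Z,None,.12)
bot.set_gripper(0,20); print(bot.current_opening()*92,bot.current_grip_force(),bot.current_contact_force().round(2))
bot.line_to(c+.118*Z,None,.1); e=np.array([.59,.115,.118]); bot.line_to(e,None,.1); bot.hold(.5)
print(bot.current_opening()*92,bot.current_contact_force().round(2),bot.current_clock(),bot.current_ee_pos(),np.abs(bot.current_joint_vel()).max())
w=bot.read_camera("scene")["pixels"]; cv2.imwrite("pics/s5.png",w)
E
```

```text
59.889154941950345 19.99977059662342 [-0.38  0.29  1.41]
59.88659624407549 [-0.34 -0.57 -1.41] 21.7083 [0.58998193 0.11497402 0.11810205] 0.0012563453640455694
```

View pics/s5.png

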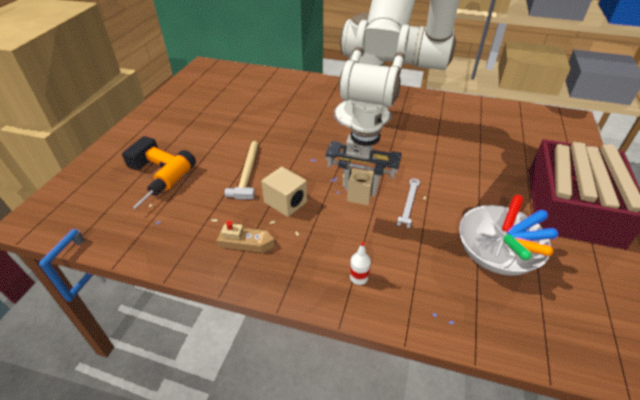

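The block is held level at (361,185) with the hole up and its bottom about 100 mm above the bench. The hammer, wrench, glue bottle and boat are where they were. Handing in.

```bash
python3 -c "
from workcell import bot
print(bot.job_done())"
```

```text
the job is handed in; nothing more can be done
None
```

I stood the middle-sized block hole-up, felt the hole's floor with a fingertip (5 N, 26 mm below the rim), and handed the job in at about 22 s with the block held level, hole up, about 100 mm above the bench and the hammer, wrench, glue bottle and boat unmoved.

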